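# Turn the chopping board over against the topping well

## Robot

A 6-joint arm with a two-finger parallel gripper is mounted at the origin on the work surface. World frame = base frame: x ahead of the robot, y to its left, z up, the work surface at z = 0. Lengths are in m, angles in rad, forces in N, time in s.
With the tool pointing down it reaches from about 0.3 to 0.775 m from the base axis. Payload 14.6 kg.
Tool frame: the origin (TCP) lies between the finger pads; the fingertips stand 22 mm ahead of it and the grasp point (between the pads) lies 3 mm ahead of it (ctrl.tip_reach is the distance from the TCP to the fingertips, in m); z points along the fingers, y is the direction in which the jaws open and shut (so a half turn about z gives the same grasp; the last joint's range is limited). The gripper opens to 94 mm and grips with 3 to 60 N. Pads are 16 mm wide; open, the fingers measure 119 mm over their backs; the gripper's body (75 mm by 177 mm) begins 78 mm behind the grasp point.
Start: joints at [-0.067, 0.3, 1.521, -0, 1.321, -0.067], TCP at [0.55, -0, 0.227] pointing down, gripper open.
Joint ranges: [-3.03, 3.03], [-0.79, 2.21], [0.23, 2.52], [-1.04, 4.18], [0, 3.07], [-2.55, 2.55]. Speed limits (rad/s): [2.22, 2.22, 2.57, 3.14, 3.14, 3.14].

## Interface

Orientations are given as [roll, pitch, yaw] about the fixed x, y, z axes, in that order (R = Rz(yaw) Ry(pitch) Rx(roll)).
In Python, from station import ctrl gives the robot as it stands. The module is installed in compiled form; this text tells all that it offers.
- The arm moves only by the shell command python3 -m creep 'ROWS' [OPENING] [FORCE]. ROWS is a JSON object of lists of equal length, an entry for each row: "xyz": the shift along the tool's x, y, z in mm, a list of three; "spin": the turn about the tool's z in rad. In form: {"xyz": [[tx, ty, tz], ...], "spin": [spin, ...]}. A call has 1 to 5 rows; each row shifts and turns the commanded pose from where the row before left it, along the tool's axes as they then stand; what a row does not reach is not made up. A row lasts 1/8 s, in which the tool goes at most 62.5 mm and 10.7 degrees, less where a joint would pass 70% of its speed; a pose out of reach is approached as far as the arm can. A call with a gripper value outside its range is refused whole. OPENING is the finger opening in mm, from 0 to 94, set as the call begins (- or left out, the last holds). The fingers move at their own pace and stop on an object; FORCE is the grip in N (left out, the last holds). Time passes only in rows, so rows that do not move let the fingers close. It gives the time, the measured TCP pose, the force and the opening at its end, in the units of the state.
- ctrl.get_obs(): the state, without advancing time (a new reading comes with each control period).
- ctrl.camera(name): name is "scene" or "side" or "wrist"; returns the picture (420x560x3 uint8, red, green, blue); there is no depth.
- ctrl.camera_model(name): a dict with "fx", "fy", "cx", "cy" (pixels), "R" (3x3) and "t" (3): a world point X has camera coordinates R X + t. Camera axes: x right, y down, z forward; pixel columns grow to the right and rows downward; lengths in m; the calibration is good to about 2 mm. A picture is of the moment at which its call begins: read the wrist's pose just before it. camera_model takes no time and is no camera call; for the wrist camera it gives the pose at the moment of the call.
- ctrl.hand_in(): hands the job in, once; it reports no verdict.
The state is a dict: "time_s": time; "qpos": joint angles; "joint_vel": joint speeds; "tau": joint torques, N m; "ee_pos": TCP position; "eef_rot": TCP orientation; "force": force on the tool from outside, world axes, zero at the start; "moment": the same for the moment, N m; "grip_width": finger opening in m.
Only numpy, scipy, OpenCV 4.12 (cv2) and the standard library are available. Lean on these libraries where they do the work, as an engineer would, in place of code of your own. Each camera call takes 0.05 s, during which the arm holds its last target.

## Task

Turn the two-colour chopping board over so that its green side is up: push it along the counter until it slides up the sloping front of the steel topping well and rests flat against it, then tip it back over, away from the well, and let it down without letting it slam. Leave it lying flat with a long edge snug against the foot of the sloping front, and leave the other things where they are.

Things in the scene. Friction and masses are not known exactly. Their poses are not given: they have to be found in the camera images.
- board: Two-colour chopping board, 150 (its x) by 200 (its y) by 16 mm (its z), 0.36 to 0.54 kg, square edges, no handle. Starts flat on the counter, red face up, a long edge towards the well but not quite square to it. Origin: centre of the green face; z points from green to red (up at first, down when turned over). Slippery on the steel front (friction about 0.25), less so on the oilcloth (0.6).
- board_mid (a point): Centre of the board's volume, 8 mm from both faces (axes as board). The board is too wide to grasp while flat; when it stands, its 16 mm edge can be hooked, straddled or pinched from above.
- well: Fixed stainless counter-top topping well, 420 mm long (its y), 280 mm deep (its x), 90 mm high. Its front is one flat smooth sheet leaning back at 60 degrees above the counter, from x = 0 at the counter to x = 52, z = 90 mm. Origin: counter level, middle of the front's foot; x level, into the well, away from the board; z up.
- well_edge (a point): Middle of the front's upper edge, 90 mm up, 52 mm behind the foot. Behind it a clear ledge 38 mm deep, then two 6 mm thick lids whose bar handles (171 mm behind the foot) stand 26 mm above the ledge. A board pushed home lies on the front, lower edge at the foot, its last 46 mm standing free above this edge (top 130 mm above the counter), and stays there when let go.
- bottle: Clear oil bottle with a red cap, 68 mm across, 210 mm high, far side of the counter. Origin: centre of its base. Leave alone.
- jar: Glass jar with a yellow cap, 72 mm across, 100 mm high, far side of the counter. Origin: centre of its base. Leave alone.
- mug: White mug, 76 mm across, 85 mm high, right of the robot. Origin: centre of its base. Leave alone.
- sauce: Yellow squeeze bottle, 54 mm across, 170 mm high, on the counter right of the board. Origin: centre of its base. Leave alone.
- spatula: Spatula with a wooden handle, 280 mm, lying on the counter on the right along its x. Origin on the counter under its middle. Leave alone.
- spoon: Serving spoon with a wooden handle, 170 mm, lying across the well's two lids behind their handles, 222 mm behind the foot. Leave alone.

How it is judged:
By the outcome, as a careful person would: the job done as asked, in the order asked, and still so for the second after the job is handed in, with the robot touching nothing.
It also fails if it takes over 72 s, if anything falls off the work surface, if the arm or the gripper's body presses on something with over 40 N, if the wrist force passes 120 N, or if a joint passes its speed limit or range.

## Working session

There is one attempt and no reset: what is moved stays moved. The work goes in short steps, Python scripts to look and compute and a shell command to move; the robot and the scene stay as the last step left them, time stands still between calls to the robot, and variables do not carry over. Pictures are saved under pics/ and viewed, and the job is handed in when it is done.

```bash
mkdir -p pics; ls
python3 - <<'E'
from station import ctrl
import cv2
print(ctrl.get_obs(), ctrl.tip_reach)
for n in ["scene","side","wrist"]:
    m=ctrl.camera_model(n); print(n,{k:(v.round(3).tolist() if hasattr(v,'round') and hasattr(v,'tolist') else v) for k,v in m.items()})
    cv2.imwrite(f"pics/{n}0.png",ctrl.camera(n)[:,:,::-1])
E
```

```text
pics
{'time_s': 0.0, 'qpos': array([-6.66055602e-02,  3.00442999e-01,  1.52155310e+00, -1.08700114e-05,
        1.32071087e+00, -6.66138966e-02]), 'joint_vel': array([-9.97379573e-05,  4.12890070e-04, -4.28277141e-04, -1.16815960e-03,
        1.83991134e-03,  5.73637486e-04]), 'tau': array([-1.53750298e-03, -5.31805658e+01, -3.52735734e+01,  7.07558286e-02,
        2.43994006e-02, -4.79655944e-05]), 'ee_pos': array([5.49770401e-01, 6.69926222e-06, 2.26913570e-01]), 'eef_rot': array([-3.14048010e+00, -6.36688902e-05,  1.57080732e+00]), 'force': array([0.4094931 , 0.15003931, 0.97056843]), 'moment': array([ 0.00557929, -0.02746203,  0.00951909]), 'grip_width': 0.09407928200235419} 0.022
scene {'fx': 514.305577456747, 'fy': 514.305577456747, 'cx': 284.54745874276904, 'cy': 197.01947562688034, 'R': [[-0.895, 0.447, -0.001], [0.352, 0.702, -0.619], [-0.276, -0.554, -0.785]], 't': [0.488, -0.134, 1.74]}
side {'fx': 420.1709115789777, 'fy': 420.1709115789777, 'cx': 280.77751537801265, 'cy': 210.29799350692824, 'R': [[0.978, -0.209, 0.016], [-0.114, -0.592, -0.798], [0.177, 0.778, -0.602]], 't': [-0.521, 0.136, 1.067]}
wrist {'fx': 350.8787790309317, 'fy': 350.8787790309317, 'cx': 279.9654362441194, 'cy': 211.00300407648263, 'R': [[1.0, -0.0, -0.001], [-0.0, -0.961, 0.275], [-0.001, -0.275, -0.961]], 't': [-0.549, -0.03, 0.392]}
```

View pics/scene0.png

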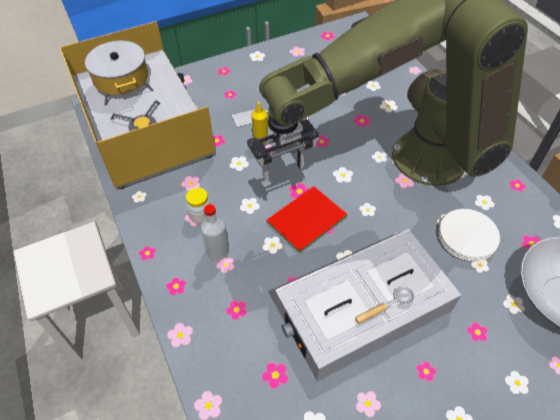

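View pics/side0.png

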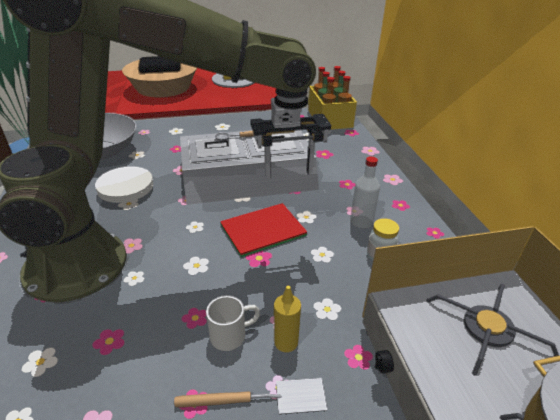

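View pics/wrist0.png

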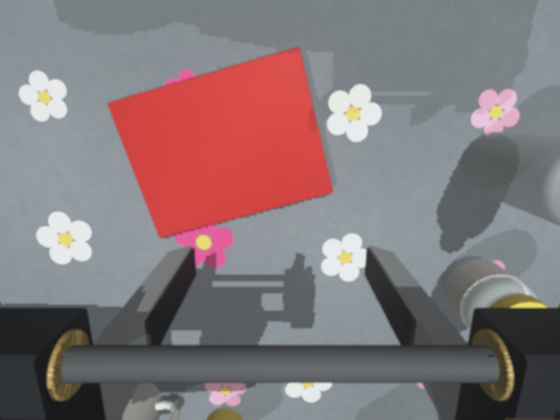

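```bash
cat > h.py <<'E'
import numpy as np, cv2
from station import ctrl
def ray(m,u,v,z):
    R=np.array(m["R"]);t=np.array(m["t"])
    d=R.T@np.array([(u-m["cx"])/m["fx"],(v-m["cy"])/m["fy"],1]);c=-R.T@t
    return c+d*(z-c[2])/d[2]
def proj(m,X):
    p=np.array(m["R"])@np.array(X)+np.array(m["t"]); return np.array([m["fx"]*p[0]/p[2]+m["cx"],m["fy"]*p[1]/p[2]+m["cy"]])
def save(n,f,crop=None,s=1):
    im=ctrl.camera(n)[:,:,::-1]
    cv2.imwrite(f"pics/{n}_{f}_full.png",im)
    if crop: 
        a,b,c,d=crop; im=im[b:d,a:c]
    if s!=1: im=cv2.resize(im,None,fx=s,fy=s,interpolation=cv2.INTER_CUBIC)
    cv2.imwrite(f"pics/{n}_{f}.png",im)
E
python3 - <<'E'
from h import *
m=ctrl.camera_model("wrist")
im=cv2.imread("pics/wrist0.png")
hsv=cv2.cvtColor(im,cv2.COLOR_BGR2HSV)
mask=((((hsv[...,0]<6)|(hsv[...,0]>176))&(hsv[...,1]>190)&(hsv[...,2]>90))*255).astype(np.uint8)
c=max(cv2.findContours(mask,0,2)[0],key=cv2.contourArea)
q=cv2.approxPolyDP(c,8,True)[:,0]
print(q, cv2.minAreaRect(c))
for p in q: print(ray(m,*p,0.016).round(4))
im=cv2.imread("pics/side0.png"); cv2.imwrite("pics/s0c.png",cv2.resize(im[110:270,160:360],None,fx=4,fy=3.75,interpolation=2) if 0 else cv2.resize(im[110:260,160:360],None,fx=4,fy=4,interpolation=2))
im=cv2.imread("pics/scene0.png"); cv2.imwrite("pics/c0c.png",cv2.resize(im[180:330,260:460],None,fx=4,fy=4,interpolation=2))
E
```

```text
Traceback (most recent call last):
ValueError: max() iterable argument is empty
```

Run:
```python
from h import *
m=ctrl.camera_model("wrist")
im=cv2.imread("pics/wrist0.png").astype(int)
print(im[150,220])
mask=((im[...,2]-im[...,1]>80)&(im[...,2]-im[...,0]>90)).astype(np.uint8)*255
cs=[c for c in cv2.findContours(mask,0,2)[0]]
c=max(cs,key=cv2.contourArea)
r=cv2.minAreaRect(c);print(cv2.contourArea(c))
q=cv2.approxPolyDP(cv2.convexHull(c),10,True)[:,0]
for p in q: print(p,ray(m,*p.astype(float),0.016).round(4))
im=cv2.imread("pics/side0.png"); cv2.imwrite("pics/s0c.png",cv2.resize(im[110:260,160:360],None,fx=4,fy=4,interpolation=2))
im=cv2.imread("pics/scene0.png"); cv2.imwrite("pics/c0c.png",cv2.resize(im[180:330,260:460],None,fx=4,fy=4,interpolation=2))
```

```text
[ 70  73 217]
27361.0
[298  48] [0.5668 0.1371 0.016 ]
[331 191] [ 0.6042 -0.004   0.016 ]
[160 236] [ 0.4157 -0.0553  0.016 ]
[108 104] [0.3767 0.0855 0.016 ]
```

View pics/s0c.png

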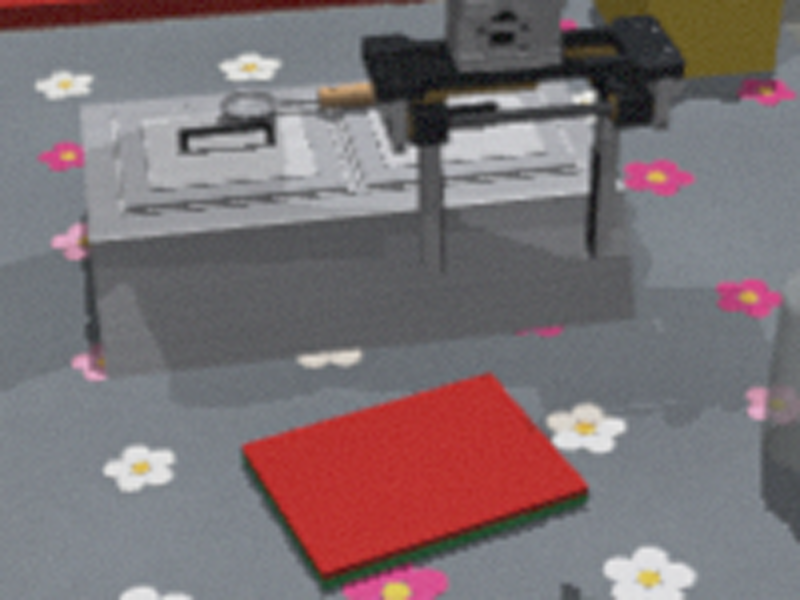

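View pics/c0c.png

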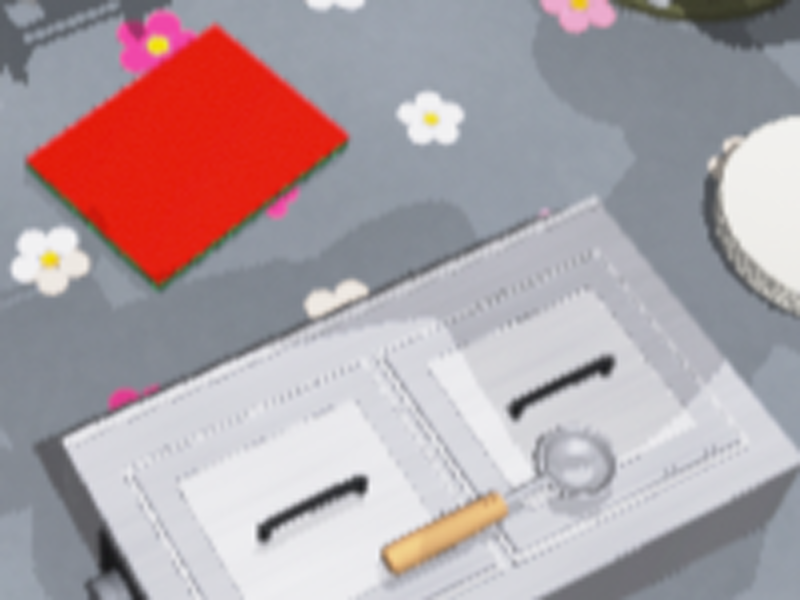

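Run:
```python
from h import *
s=ctrl.camera_model("side");c=ctrl.camera_model("scene")
P={}
for n,m,u,v,z in [("footL",s,186.3,204.5,0),("footR",s,318.3,189.5,0),("topL",s,182.5,170.5,.09),("topR",s,313.8,158,.09),("topR",c,276.3,290,.09),("topL",c,409.5,230,.09),
 ("b1",s,221.,222.5,.016),("b2",s,282.5,203.5,.016),("b3",s,306.5,232.5,.016),("b4",s,241,254,.016),
 ("b1",c,347,214.5,.016),("b2",c,300,252,.016),("b3",c,266.7,220.5,.016),("b4",c,314,186.2,.016)]:
    print(n,ray(m,u,v,z).round(4))
```

```text
footL [0.2834 0.2048 0.    ]
footR [0.7012 0.2077 0.    ]
topL [0.2845 0.2554 0.09  ]
topR [0.6937 0.2553 0.09  ]
topR [0.6999 0.2618 0.09  ]
topL [0.2823 0.2604 0.09  ]
b1 [0.3771 0.0773 0.016 ]
b2 [0.5668 0.1334 0.016 ]
b3 [ 0.6028 -0.0112  0.016 ]
b4 [ 0.4148 -0.0621  0.016 ]
b1 [0.3776 0.0914 0.016 ]
b2 [0.5685 0.1464 0.016 ]
b3 [0.6068 0.0019 0.016 ]
b4 [ 0.4142 -0.0522  0.016 ]
```

```bash
python3 - <<'E'
from h import *
s=ctrl.camera_model("side");c=ctrl.camera_model("scene")
for n,m,u,v,z in [("bottle base",s,364,228,0),("jar base",s,383,268,0),("mug",s,226,343,0),("sauce",s,287,347,0),("sauce tip scene",c,259,103,.17),("bottle cap scene",c,210,211,.21),("bottlecap side",s,371.5,161,.21),("jarcap scene",c,197,196,.1),("saucetip side",s,288,288,.17)]:
    print(n,ray(m,u,v,z).round(3))
E
python3 -m creep '{"xyz": [[-45,-30,30],[-45,-30,50],[0,0,40],[0,0,40],[0,0,20]], "spin": [0,0,0,0,0]}' 94 20
```

```text
bottle base [ 0.775 -0.005  0.   ]
jar base [ 0.764 -0.166  0.   ]
mug [ 0.348 -0.311  0.   ]
sauce [ 0.472 -0.346  0.   ]
sauce tip scene [ 0.473 -0.328  0.17 ]
bottle cap scene [0.78  0.036 0.21 ]
bottlecap side [0.773 0.013 0.21 ]
jarcap scene [ 0.776 -0.114  0.1  ]
saucetip side [ 0.472 -0.336  0.17 ]
time_s: 0.78
ee_pos: [0.4935, -0.0831, 0.0529]
eef_rot: [-3.139, -0.001, 1.57]
force: [0.9, 0.1, -0.4]
grip_width: 0.0937
```

```bash
python3 -m creep '{"xyz": [[0,-2,13],[0,0,11],[0,0,0]], "spin": [0,0,0]}'
python3 - <<'E'
from h import *
print(ctrl.get_obs()['ee_pos'])
save("wrist","1"); save("side","1",(160,110,360,260),4)
E
```

```text
time_s: 1.15
ee_pos: [0.4924, -0.0832, 0.0308]
eef_rot: [-3.141, -0.0, 1.571]
force: [-0.5, -0.5, 0.8]
grip_width: 0.0937
[ 0.49243554 -0.08315065  0.03078369]
```

View pics/wrist_1.png

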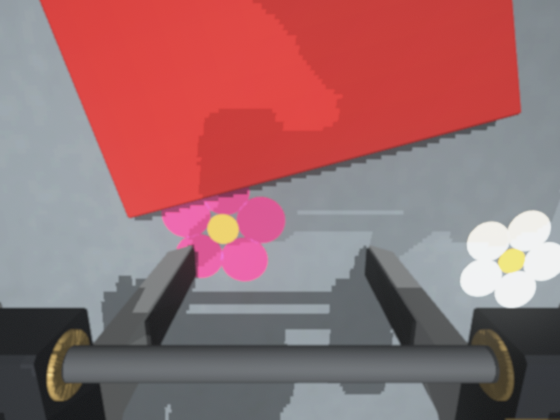

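View pics/side_1.png

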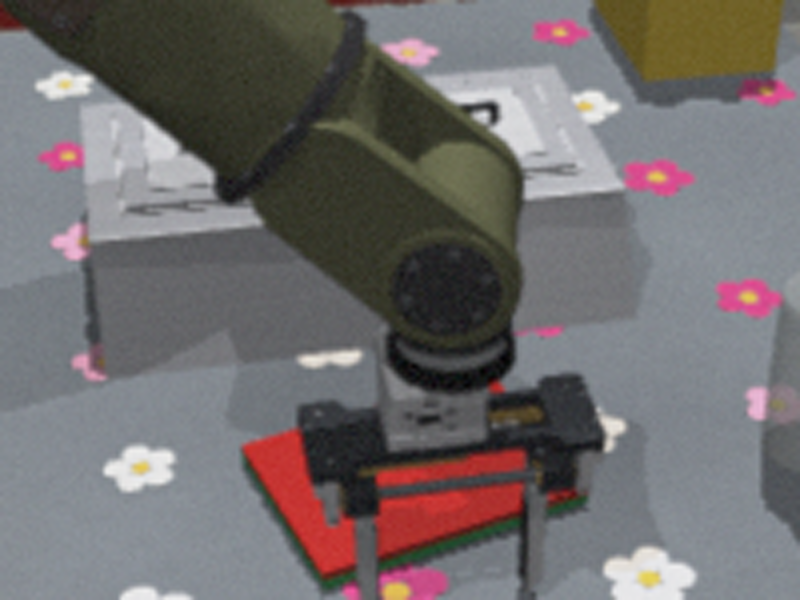

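```bash
python3 -m creep '{"xyz": [[10,0,4],[12,0,0],[12,0,0],[12,0,0],[12,0,0]], "spin": [0,0,0,0,0]}'
python3 -m creep '{"xyz": [[12,0,0],[12,0,0],[12,0,0],[0,0,0]], "spin": [0,0,0,0]}'
python3 - <<'E'
from h import *
m=ctrl.camera_model("wrist"); save("wrist","2")
for u,v in [(129,216)]: pass
np.save("m2.npy",m,allow_pickle=True)
E
```

```text
time_s: 1.88
ee_pos: [0.4925, -0.0243, 0.0271]
eef_rot: [-3.142, 0.0, 1.571]
force: [-0.8, -2.1, 0.7]
grip_width: 0.0939
time_s: 2.38
ee_pos: [0.4926, 0.0117, 0.027]
eef_rot: [3.141, -0.0, 1.572]
force: [-0.4, 0.0, 0.1]
grip_width: 0.0937
```

View pics/wrist_2.png

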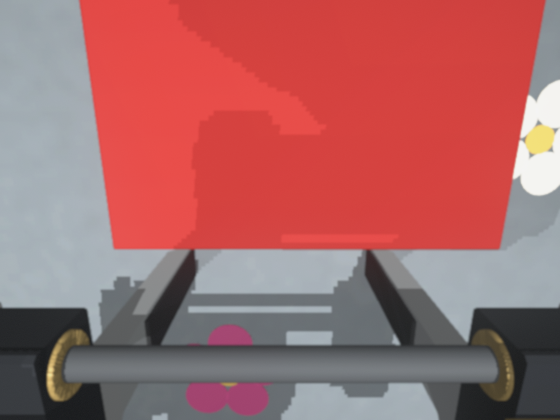

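```bash
python3 -m creep '{"xyz": [[12,0,0],[12,0,0],[8,0,0],[8,0,0],[8,0,0]], "spin": [0,0,0,0,0]}'
python3 -m creep '{"xyz": [[8,0,0],[8,0,0],[8,0,0],[8,0,0],[8,0,0]], "spin": [0,0,0,0,0]}'
python3 - <<'E'
from h import *
save("wrist","3"); save("side","3",(160,110,360,260),4)
E
```

```text
time_s: 3.05
ee_pos: [0.4925, 0.0585, 0.027]
eef_rot: [-3.141, 0.002, 1.572]
force: [-0.3, -10.4, 0.2]
grip_width: 0.094
time_s: 3.68
ee_pos: [0.4923, 0.0991, 0.0268]
eef_rot: [-3.141, 0.0, 1.571]
force: [-0.4, -3.7, -2.8]
grip_width: 0.0939
```

View pics/wrist_3.png

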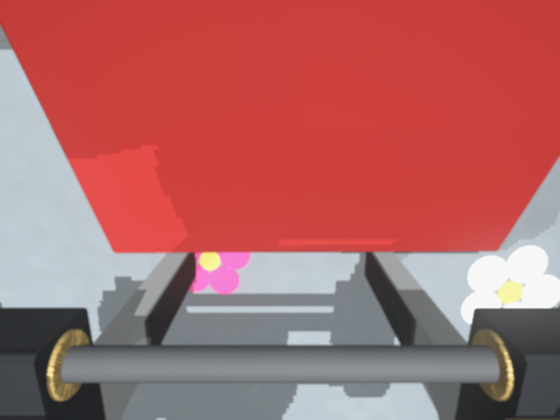

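View pics/side_3.png

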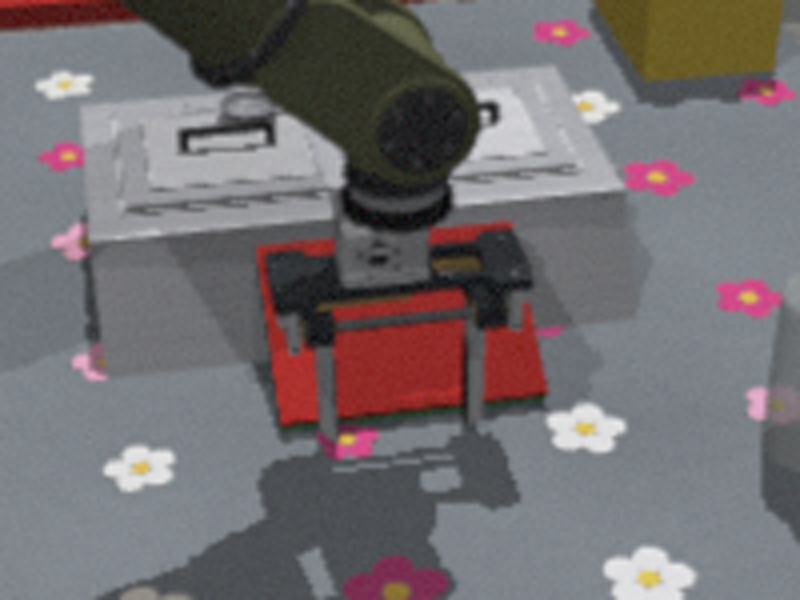

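```bash
python3 -m creep '{"xyz": [[8,0,0],[8,0,0],[8,0,0],[8,0,0],[8,0,0]], "spin": [0,0,0,0,0]}'
python3 -m creep '{"xyz": [[8,0,0],[6,0,0],[6,0,0],[6,0,0],[4,0,0]], "spin": [0,0,0,0,0]}'
python3 -m creep '{"xyz": [[3,0,0],[3,0,0],[2,0,0]], "spin": [0,0,0]}'
```

```text
time_s: 4.4
ee_pos: [0.4925, 0.1395, 0.027]
eef_rot: [3.142, -0.0, 1.571]
force: [0.3, -2.4, -1.4]
grip_width: 0.0938
time_s: 5.03
ee_pos: [0.4925, 0.1692, 0.027]
eef_rot: [-3.142, 0.0, 1.571]
force: [0.0, -3.4, -1.3]
grip_width: 0.0944
time_s: 5.4
ee_pos: [0.4925, 0.1769, 0.027]
eef_rot: [-3.142, -0.0, 1.571]
force: [0.3, -2.4, -1.1]
grip_width: 0.0938
```

```bash
python3 -m creep '{"xyz": [[2,0,0],[2,0,0],[1.5,0,0]], "spin": [0,0,0]}'
python3 -m creep '{"xyz": [[1.5,0,0],[1.5,0,0]], "spin": [0,0]}'
python3 -m creep '{"xyz": [[1.5,0,0]], "spin": [0]}'
```

```text
time_s: 5.78
ee_pos: [0.4925, 0.1824, 0.027]
eef_rot: [-3.142, 0.0, 1.571]
force: [0.0, -4.0, -1.6]
grip_width: 0.0942
time_s: 6.02
ee_pos: [0.4925, 0.1854, 0.027]
eef_rot: [-3.142, 0.0, 1.571]
force: [-0.1, -3.3, -0.8]
grip_width: 0.094
time_s: 6.15
ee_pos: [0.4925, 0.1863, 0.027]
eef_rot: [-3.141, 0.001, 1.571]
force: [1.8, -14.0, -0.1]
grip_width: 0.0933
```

```bash
python3 -m creep '{"xyz": [[1,0,0],[0,0,0]], "spin": [0,0]}'
python3 -m creep '{"xyz": [[-10,0,0],[-20,0,0],[-20,0,0],[0,0,-30],[0,0,-50]], "spin": [0,0,0,0,0]}'
python3 - <<'E'
from h import *
m=ctrl.camera_model("wrist"); np.save("m4.npy",m,allow_pickle=True); print(ctrl.get_obs()["ee_pos"])
save("wrist","4"); save("side","4",(160,110,360,260),4)
E
```

```text
time_s: 6.4
ee_pos: [0.4925, 0.1865, 0.027]
eef_rot: [-3.141, 0.002, 1.571]
force: [0.9, -15.8, 0.4]
grip_width: 0.0943
time_s: 7.02
ee_pos: [0.4918, 0.1366, 0.107]
eef_rot: [-3.139, 0.0, 1.57]
force: [0.8, 0.6, 0.8]
grip_width: 0.094
[0.49177754 0.1366067  0.10696125]
```

View pics/wrist_4.png

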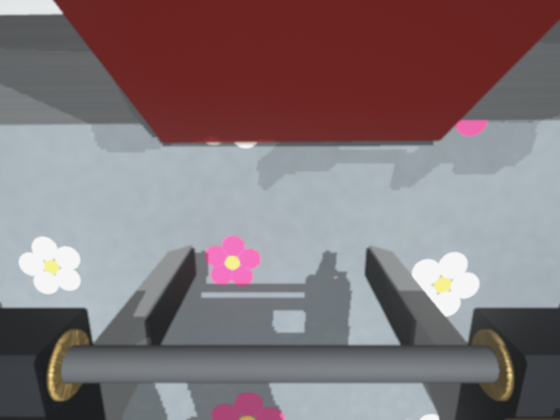

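View pics/side_4.png

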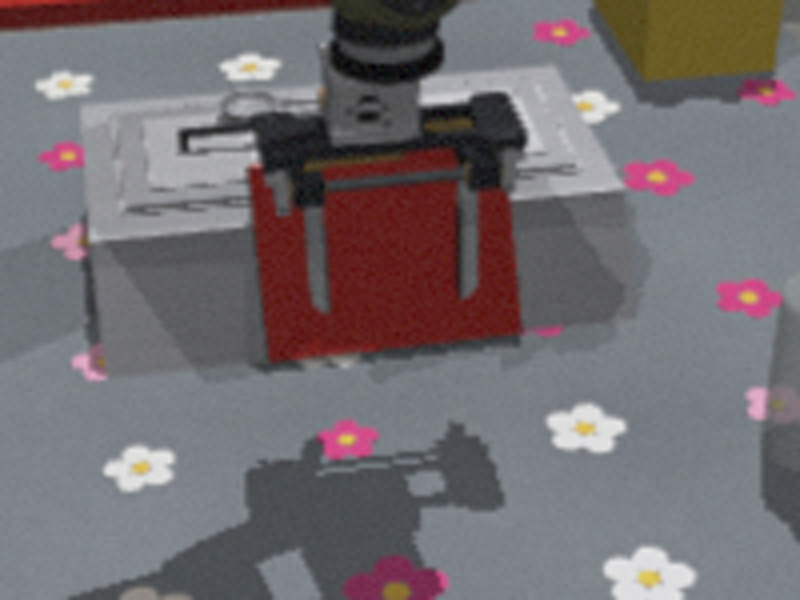

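```bash
python3 - <<'E'
from h import *
m=np.load("m4.npy",allow_pickle=True).item()
for n,u,v,z in [("rcL",160,142,.008),("rcR",438,142,.008),("footL",20,124.5,0),("footR",520,121,0)]: print(n,ray(m,u,v,z).round(4))
E
python3 -c "
import cv2;im=cv2.imread('pics/wrist_4_full.png');cv2.imwrite('pics/w4c.png',cv2.resize(im[60:180],(0,0),fx=1.4,fy=4,interpolation=2))"
```

```text
rcL [0.405  0.1941 0.008 ]
rcR [0.6048 0.1938 0.008 ]
footL [0.3008 0.2061 0.    ]
footR [0.6661 0.2082 0.    ]
```

View pics/w4c.png

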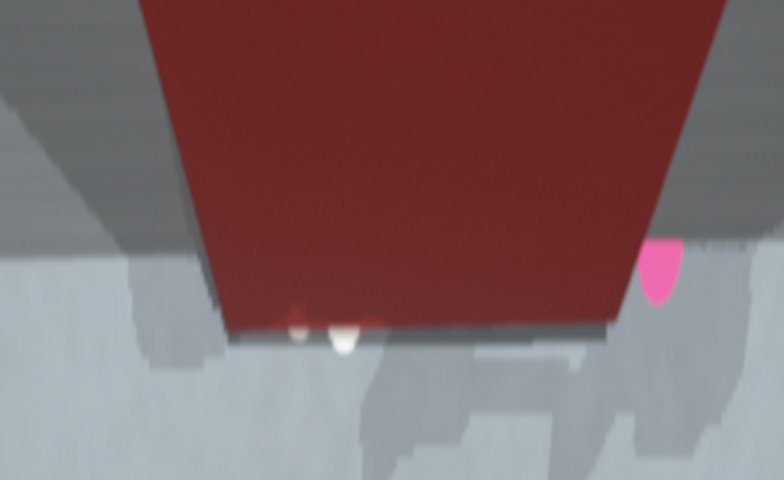

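```bash
python3 -m creep '{"xyz": [[0,0,-40],[0,-10,-40],[50,-22,0],[50,0,0],[31,0,0]], "spin": [0,0,0,0,0]}'
python3 -m creep '{"xyz": [[0,0,0],[0,0,0],[0,0,0],[0,0,0],[0,0,0]], "spin": [0.175,0.175,0.175,0.173,0]}'
python3 - <<'E'
from h import *
save("scene","5",(240,150,480,330),3.3)
E
```

```text
time_s: 7.75
ee_pos: [0.4602, 0.2701, 0.1866]
eef_rot: [-3.142, -0.0, 1.572]
force: [0.1, -0.7, -0.8]
grip_width: 0.0937
time_s: 8.38
ee_pos: [0.4606, 0.2683, 0.1865]
eef_rot: [-3.141, 0.0, 0.874]
force: [0.1, 0.7, -0.5]
grip_width: 0.0939
```

View pics/scene_5.png

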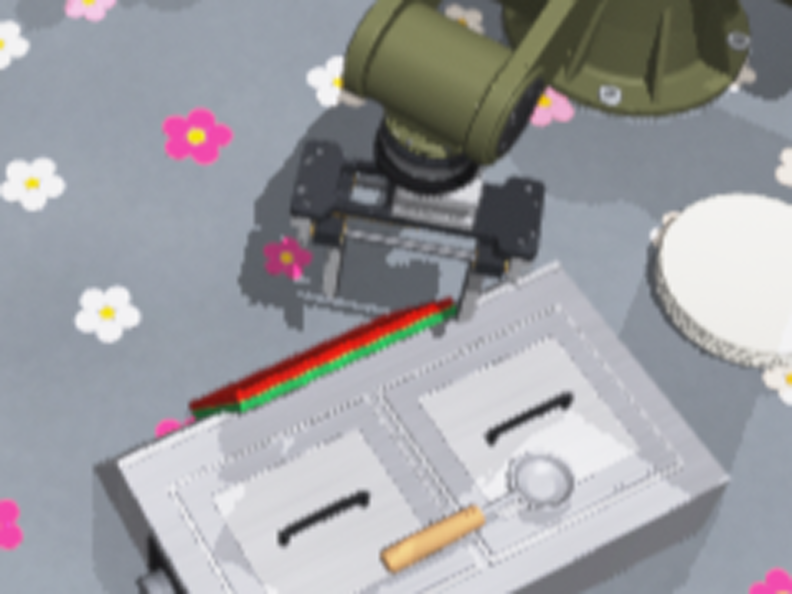

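```bash
python3 - <<'E'
from h import *
m=ctrl.camera_model("scene")
for n,X in [("B",(.4606-.0406,.2683+.034,.1645)),("A",(.4606+.0406,.2683-.034,.1645)),("greentopL",(.405,.283,.130)),("greentopR",(.605,.283,.13)),("B2",(.4606-.0406,.2683-.034,.1645)),("A2",(.4606+.0406,.2683+.034,.1645))]:
    p=proj(m,X); print(n,p.round(1),((p-[240,150])*3.3).round(0))
E
python3 -c "
import cv2;im=cv2.imread('pics/scene_5_full.png');cv2.imwrite('pics/s5c.png',cv2.resize(im[200:270,300:400],(0,0),fx=8,fy=8,interpolation=2))"
```

```text
B [380.3 245.3] [463. 314.]
A [339.7 237.4] [329. 288.]
greentopL [379.2 244.8] [459. 313.]
greentopR [313.1 274.3] [241. 410.]
B2 [366.2 226. ] [416. 251.]
A2 [353.3 257.4] [374. 354.]
```

View pics/s5c.png

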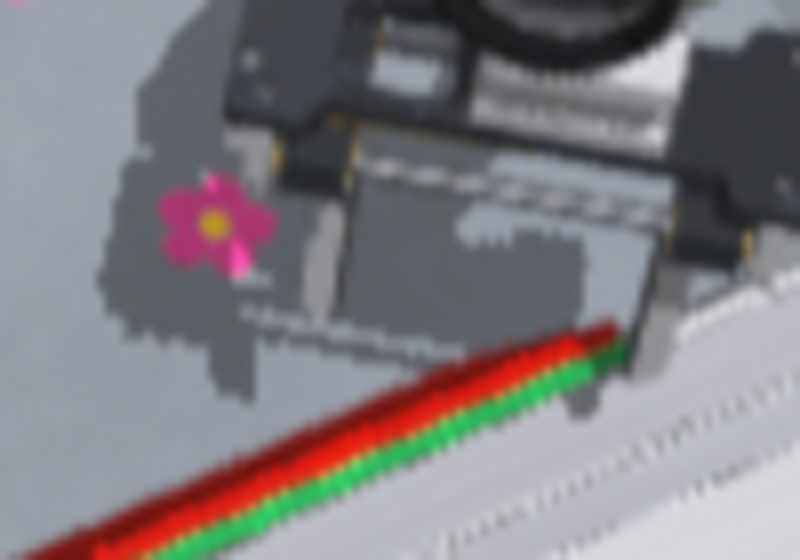

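```bash
python3 -m creep '{"xyz": [[2.6,3,10],[0,0,15],[0,0,15],[0,0,16],[0,0,0]], "spin": [0,0,0,0,0]}'
python3 - <<'E'
from h import *
save("scene","6",(300,200,400,270),8)
save("wrist","6")
E
```

```text
time_s: 9.05
ee_pos: [0.4639, 0.2686, 0.1295]
eef_rot: [-3.141, 0.002, 0.873]
force: [0.4, 0.7, -0.7]
grip_width: 0.0939
```

View pics/scene_6.png

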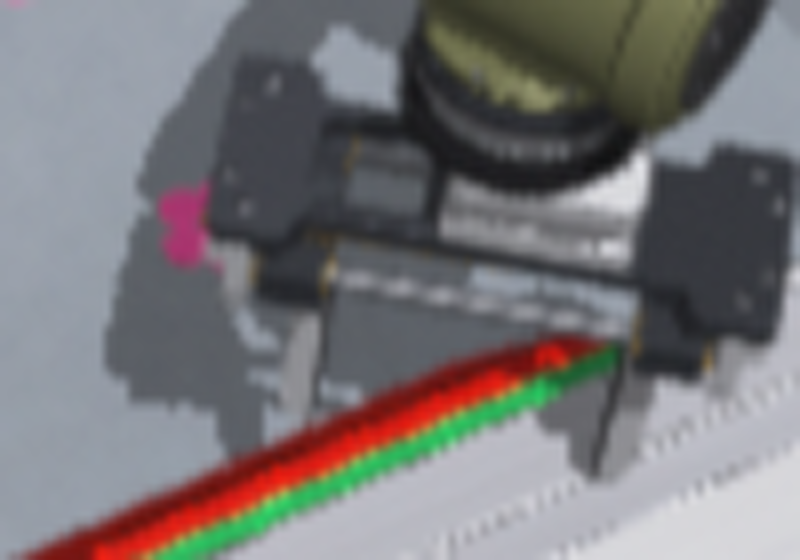

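View pics/wrist_6.png

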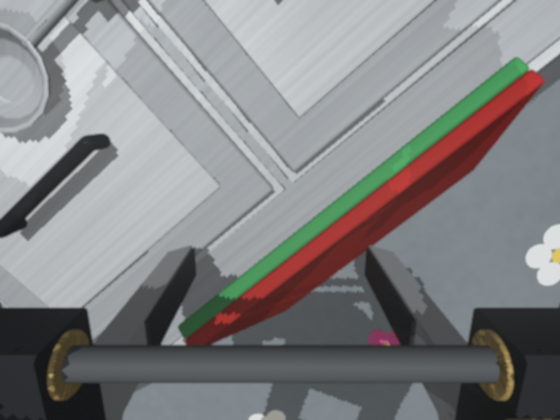

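```bash
python3 -m creep '{"xyz": [[12.9,15.3,0],[12.9,15.3,0],[12.9,15.3,0],[0,0,0]], "spin": [0,0,0,0]}'
python3 -m creep '{"xyz": [[-4.6,3.9,0],[-3.8,3.2,0],[-3.8,3.2,0],[-3.8,3.2,0],[-3.8,3.2,0]], "spin": [0,0,0,0,0]}'
python3 - <<'E'
from h import *
save("scene","7",(280,190,420,290),5.7)
E
```

```text
time_s: 9.65
ee_pos: [0.5252, 0.2689, 0.1313]
eef_rot: [3.141, -0.001, 0.872]
force: [-0.7, 0.3, -0.3]
grip_width: 0.094
time_s: 10.28
ee_pos: [0.5246, 0.2428, 0.1311]
eef_rot: [3.142, -0.0, 0.873]
force: [0.1, 1.3, 0.7]
grip_width: 0.0939
```

View pics/scene_7.png

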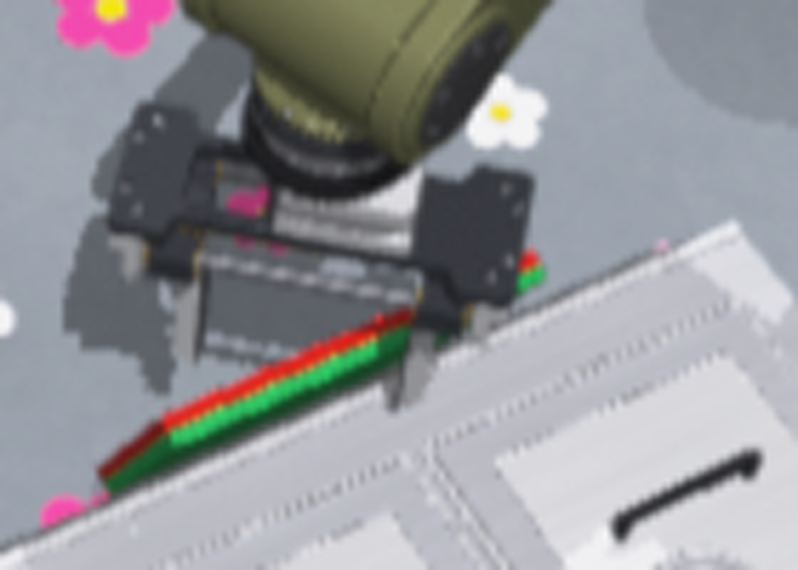

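```bash
python3 -m creep '{"xyz": [[-4.6,3.9,0],[-4.6,3.9,0],[-4.6,3.9,0],[-4.6,3.9,0],[-4.6,3.9,0]], "spin": [0,0,0,0,0]}'
python3 -m creep '{"xyz": [[-3,2.6,0],[0,0,0],[0,0,0]], "spin": [0,0,0]}' 74 20
python3 - <<'E'
from h import *
save("scene","8",(280,190,420,290),5.7)
save("side","8",(160,110,360,260),4)
E
```

```text
time_s: 10.95
ee_pos: [0.5248, 0.2125, 0.131]
eef_rot: [3.142, 0.0, 0.873]
force: [-0.3, -0.3, 0.1]
grip_width: 0.0942
time_s: 11.32
ee_pos: [0.5248, 0.2091, 0.131]
eef_rot: [3.142, -0.0, 0.873]
force: [0.4, 0.3, 0.2]
grip_width: 0.0743
```

View pics/scene_8.png

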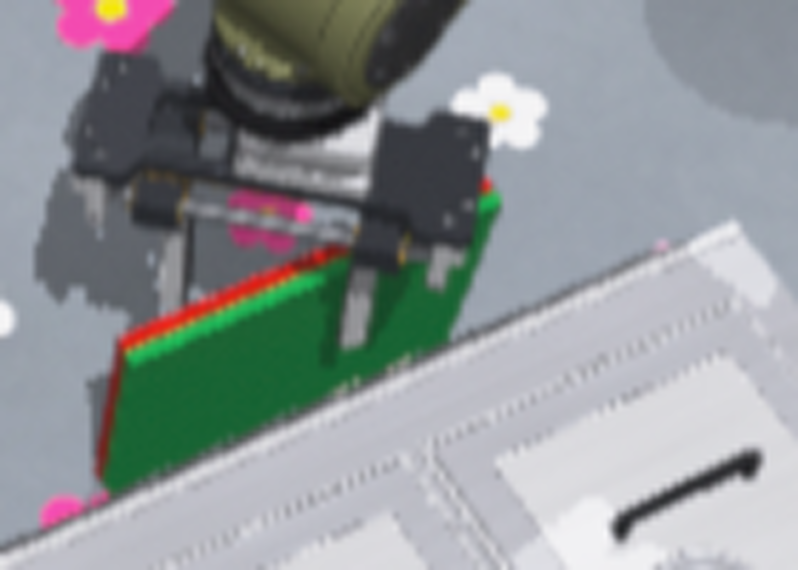

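View pics/side_8.png

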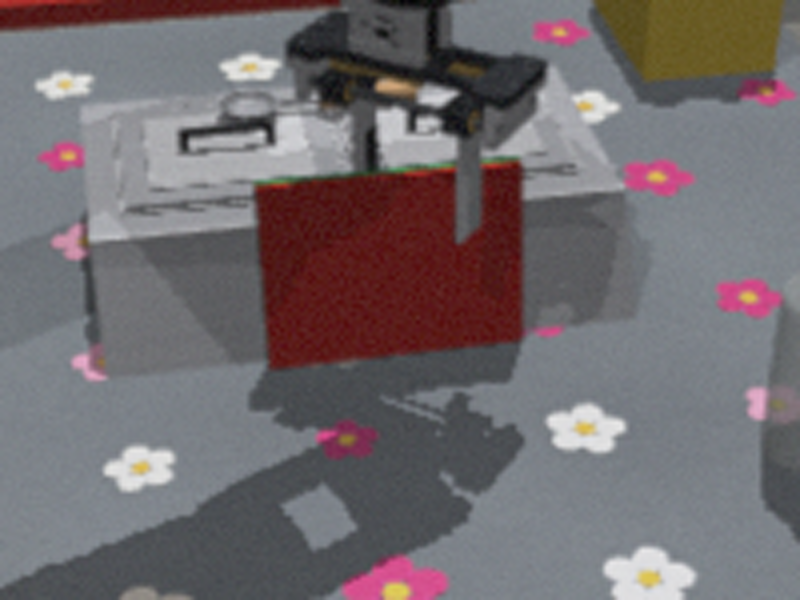

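```bash
python3 -m creep '{"xyz": [[-6,-7,0],[-12,-14.4,0],[-12,-14.4,0],[-12,-14.4,0],[-4.3,-5,0]], "spin": [0,0,0,0,0]}'
python3 - <<'E'
from h import *
save("scene","9",(280,190,420,290),5.7)
save("wrist","9")
E
```

```text
time_s: 12.05
ee_pos: [0.4518, 0.2091, 0.1312]
eef_rot: [3.142, -0.0, 0.873]
force: [1.1, 0.7, 0.1]
grip_width: 0.0742
```

View pics/scene_9.png

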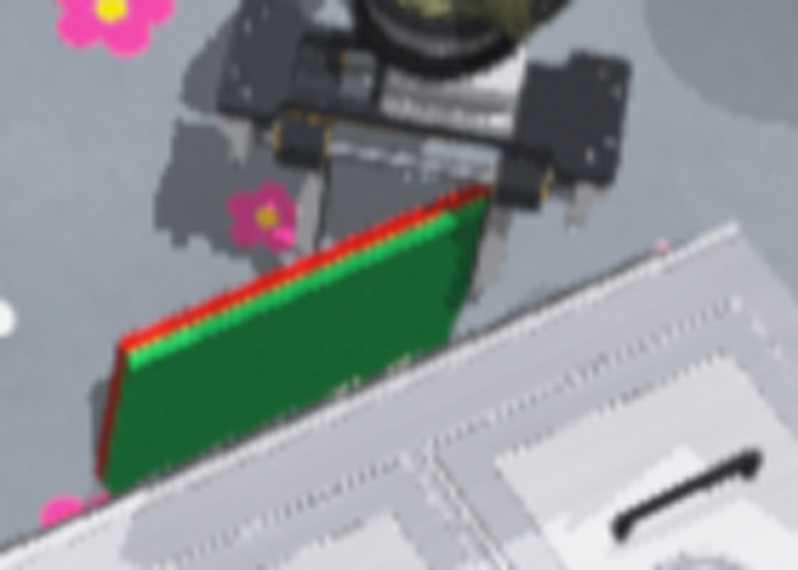

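View pics/wrist_9.png

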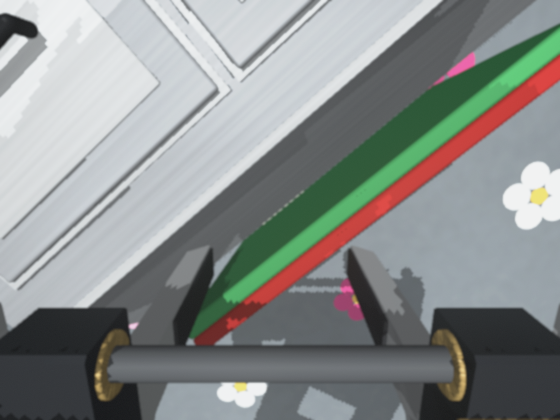

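```bash
python3 -m creep '{"xyz": [[-3.3,2.7,0],[-3.3,2.7,0],[-3.3,2.7,0],[0,0,0]], "spin": [0,0,0,0]}' 58
python3 -m creep '{"xyz": [[-2.3,1.9,0],[-2.3,1.9,0],[-2.3,1.9,0]], "spin": [0,0,0]}'
python3 - <<'E'
from h import *
save("scene","10",(280,190,420,290),5.7)
save("wrist","10")
E
```

```text
time_s: 12.65
ee_pos: [0.4527, 0.1958, 0.131]
eef_rot: [-3.142, 0.0, 0.872]
force: [0.7, 0.4, -0.2]
grip_width: 0.058
time_s: 13.02
ee_pos: [0.4526, 0.1871, 0.131]
eef_rot: [3.142, 0.0, 0.873]
force: [0.6, 0.7, 0.7]
grip_width: 0.0581
```

View pics/scene_10.png

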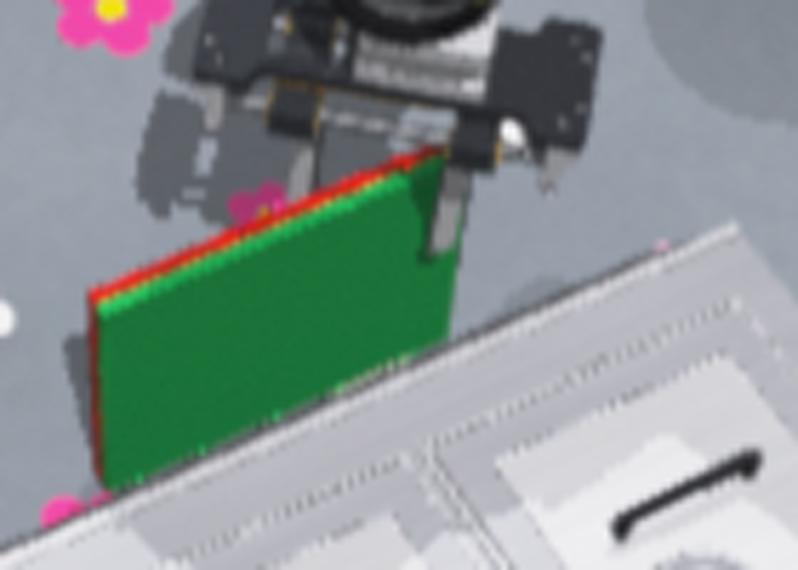

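View pics/wrist_10.png

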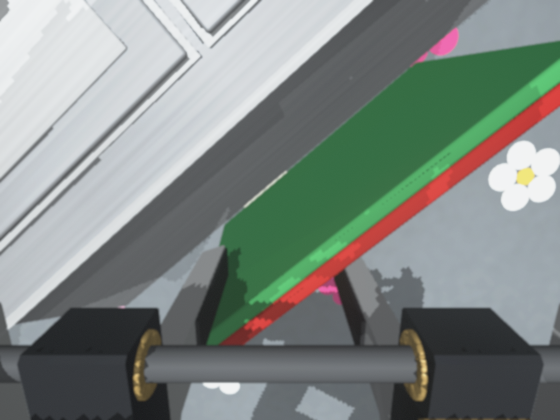

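```bash
python3 -m creep '{"xyz": [[-1.5,1.3,0],[-1.5,1.3,0],[-1.5,1.3,0],[0,0,0],[0,0,0]], "spin": [0,0,0,0,0]}'
python3 - <<'E'
from h import *
save("scene","11",(280,190,420,290),5.7)
save("wrist","11")
E
```

```text
time_s: 13.75
ee_pos: [0.4527, 0.1813, 0.131]
eef_rot: [-3.142, -0.0, 0.873]
force: [0.8, -0.1, 1.1]
grip_width: 0.058
```

View pics/scene_11.png

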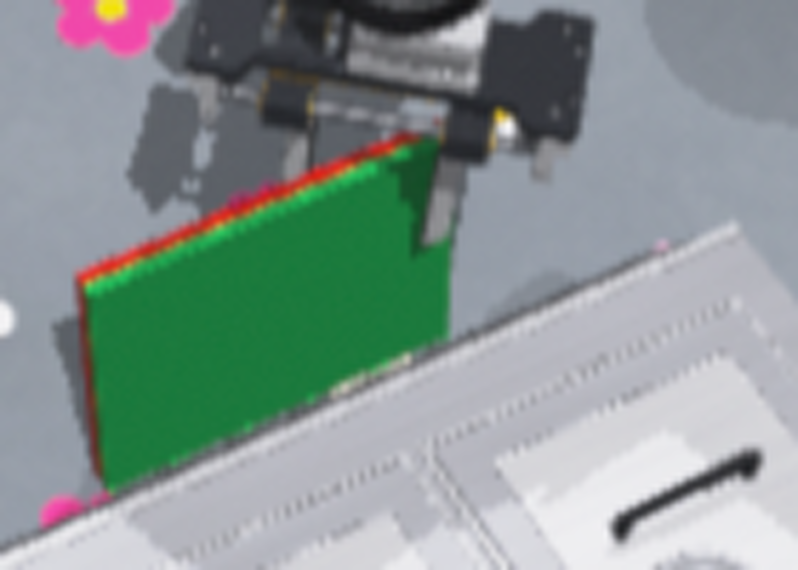

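View pics/wrist_11.png

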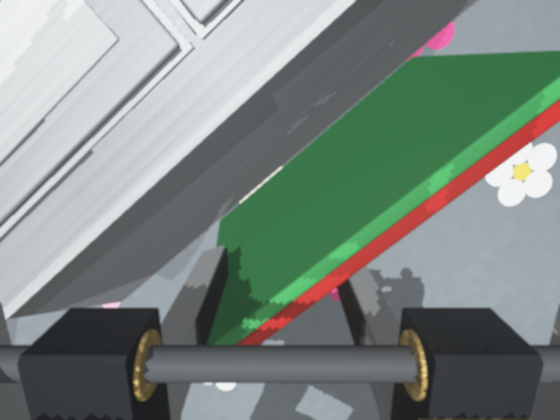

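```bash
python3 -m creep '{"xyz": [[0,0,0],[0,0,0]], "spin": [0,0]}' 70
python3 -m creep '{"xyz": [[0,0,0],[0,0,0]], "spin": [0,0]}' 82
python3 -m creep '{"xyz": [[0,0,0],[0,0,0],[0,0,0]], "spin": [0,0,0]}' 94
python3 -m creep '{"xyz": [[-6.4,-7.7,0],[-6.4,-7.7,0],[-6.4,-7.7,0],[0,0,0]], "spin": [0,0,0,0]}'
python3 - <<'E'
from h import *
save("scene","12",(280,190,420,290),5.7)
save("wrist","12")
E
```

```text
time_s: 14.1
ee_pos: [0.4526, 0.1813, 0.131]
eef_rot: [-3.142, 0.0, 0.873]
force: [-1.3, -0.0, 0.4]
grip_width: 0.0696
time_s: 14.35
ee_pos: [0.4526, 0.1813, 0.131]
eef_rot: [3.142, 0.0, 0.873]
force: [-0.3, 0.1, 0.0]
grip_width: 0.0816
time_s: 14.72
ee_pos: [0.4527, 0.1813, 0.131]
eef_rot: [3.142, 0.0, 0.873]
force: [0.0, 0.3, 0.8]
grip_width: 0.0941
time_s: 15.22
ee_pos: [0.422, 0.1815, 0.1312]
eef_rot: [3.142, -0.0, 0.873]
force: [0.7, -0.9, 0.5]
grip_width: 0.0937
```

View pics/scene_12.png

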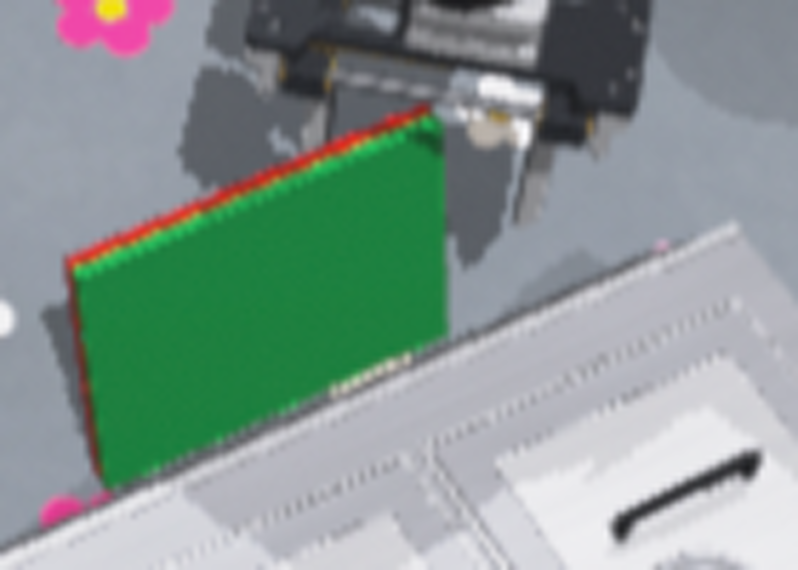

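View pics/wrist_12.png

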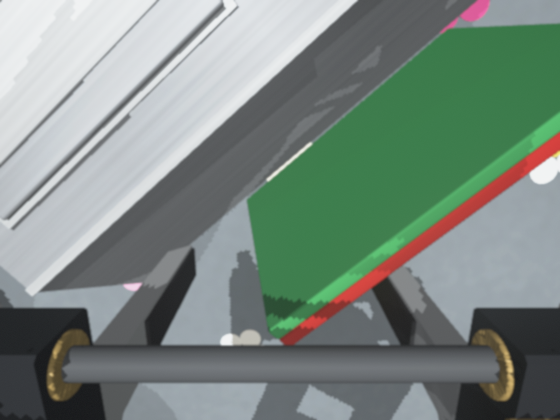

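```bash
python3 -m creep '{"xyz": [[-9.3,0.8,0],[-9.3,0.8,0],[-9.3,0.8,0],[-9.3,0.8,0],[0,0,0]], "spin": [-0.1745,-0.1745,-0.1745,-0.1745,0]}'
python3 - <<'E'
from h import *
save("scene","13",(280,190,420,290),5.7)
save("wrist","13")
E
```

```text
time_s: 15.95
ee_pos: [0.4103, 0.1468, 0.1311]
eef_rot: [3.141, -0.0, 1.569]
force: [0.8, -0.6, 0.1]
grip_width: 0.0939
```

View pics/scene_13.png

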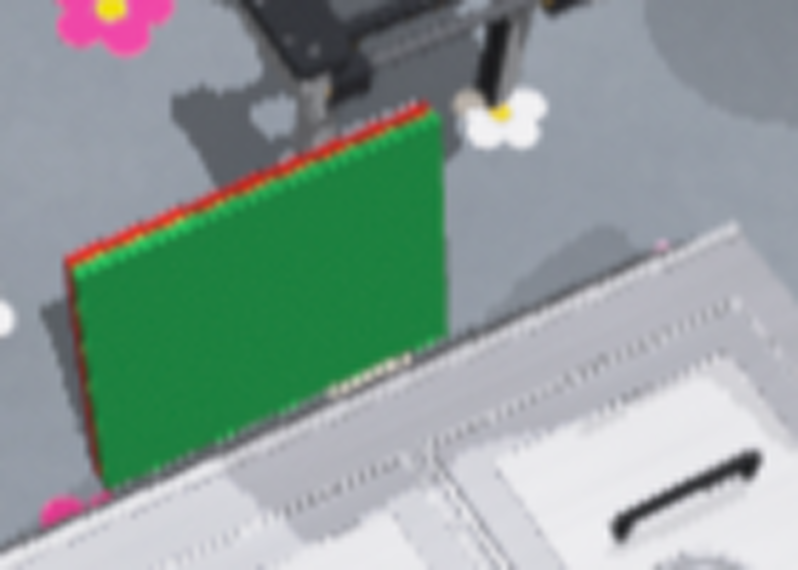

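View pics/wrist_13.png

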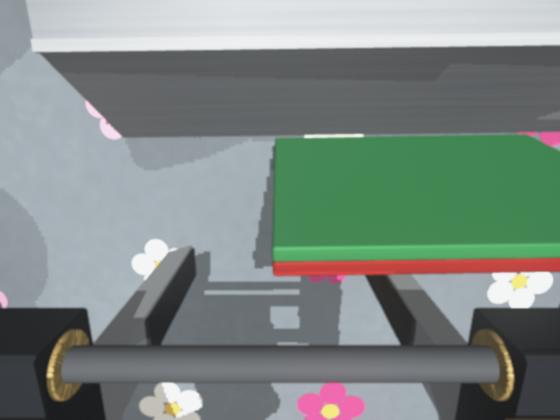

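```bash
python3 -m creep '{"xyz": [[-1.6,0,0],[0,20,0],[0,25,0],[0,25,0],[0,15,0]], "spin": [-0.03,0,0,0,0]}'
python3 - <<'E'
from h import *
save("scene","14",(280,190,420,290),5.7)
save("wrist","14")
E
```

```text
time_s: 16.68
ee_pos: [0.4959, 0.1482, 0.1308]
eef_rot: [-3.141, 0.0, 1.6]
force: [-1.2, -0.9, 1.1]
grip_width: 0.0936
```

View pics/wrist_14.png

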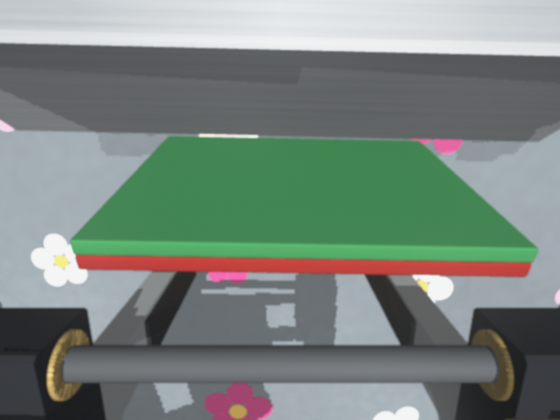

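```bash
python3 -m creep '{"xyz": [[-6,0,0],[-8,0,0],[-8,0,0],[-8,0,0],[-8,0,0]], "spin": [0.022,0,0,0,0]}'
python3 -m creep '{"xyz": [[-7,0,0],[-7,0,1],[-5,0,1],[-3,0,2]], "spin": [0,0,0,0]}'
python3 - <<'E'
from h import *
save("side","15",(160,110,360,260),4)
save("wrist","15")
E
```

```text
time_s: 17.4
ee_pos: [0.4954, 0.1093, 0.1311]
eef_rot: [3.141, 0.0, 1.579]
force: [-0.2, -0.1, -0.1]
grip_width: 0.0944
time_s: 17.9
ee_pos: [0.4956, 0.0877, 0.1269]
eef_rot: [-3.142, 0.0, 1.579]
force: [-0.1, -1.2, -1.2]
grip_width: 0.0938
```

View pics/wrist_15.png

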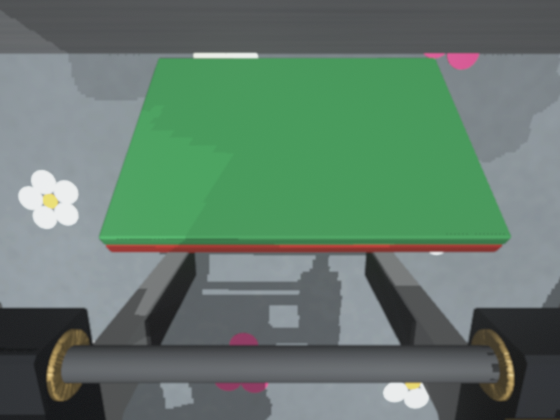

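View pics/side_15.png

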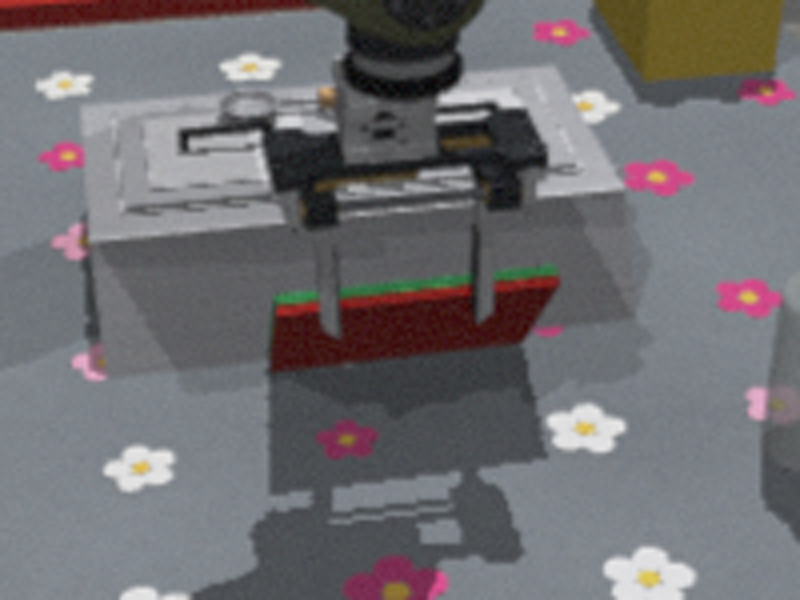

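```bash
python3 -m creep '{"xyz": [[-3,0,4.5],[-3,0,4.5],[-3,0,5],[-2.6,0,5]], "spin": [0,0,0,0]}'
python3 -m creep '{"xyz": [[-2.2,0,5],[-2,0,5],[-1.6,0,5.5]], "spin": [0,0,0]}'
python3 - <<'E'
from h import *
save("side","16",(160,110,360,260),4)
save("wrist","16")
E
```

```text
time_s: 18.5
ee_pos: [0.4956, 0.0762, 0.1075]
eef_rot: [-3.141, 0.0, 1.579]
force: [0.2, -2.0, -0.5]
grip_width: 0.0937
time_s: 18.88
ee_pos: [0.4958, 0.0702, 0.0922]
eef_rot: [3.141, 0.001, 1.579]
force: [-0.3, -8.3, 0.8]
grip_width: 0.0942
```

View pics/wrist_16.png

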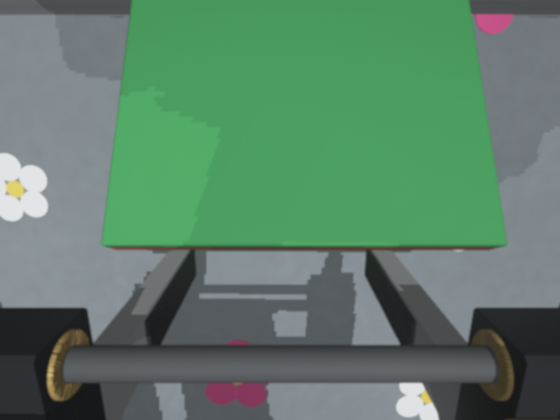

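View pics/side_16.png

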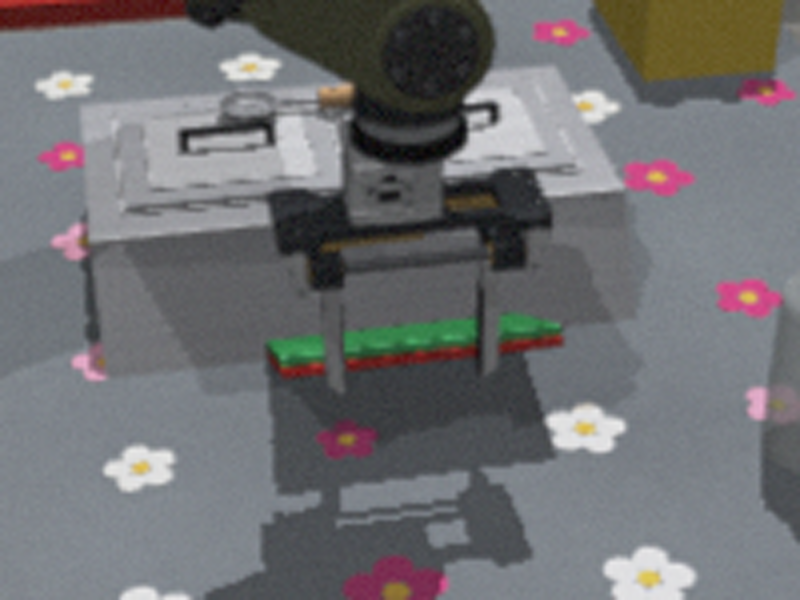

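```bash
python3 -m creep '{"xyz": [[-2,0,5],[-2,0,5],[-2,0,5]], "spin": [0,0,0]}'
python3 -m creep '{"xyz": [[-1.7,0,4],[-1.7,0,4],[-1.7,0,4]], "spin": [0,0,0]}'
python3 - <<'E'
from h import *
save("side","17",(160,110,360,260),4)
E
```

```text
time_s: 19.35
ee_pos: [0.4959, 0.0631, 0.0775]
eef_rot: [3.141, 0.002, 1.579]
force: [-1.2, -15.6, 4.7]
grip_width: 0.0943
time_s: 19.73
ee_pos: [0.496, 0.0582, 0.0654]
eef_rot: [3.141, 0.002, 1.579]
force: [-0.8, -12.0, 1.5]
grip_width: 0.0939
```

View pics/side_17.png

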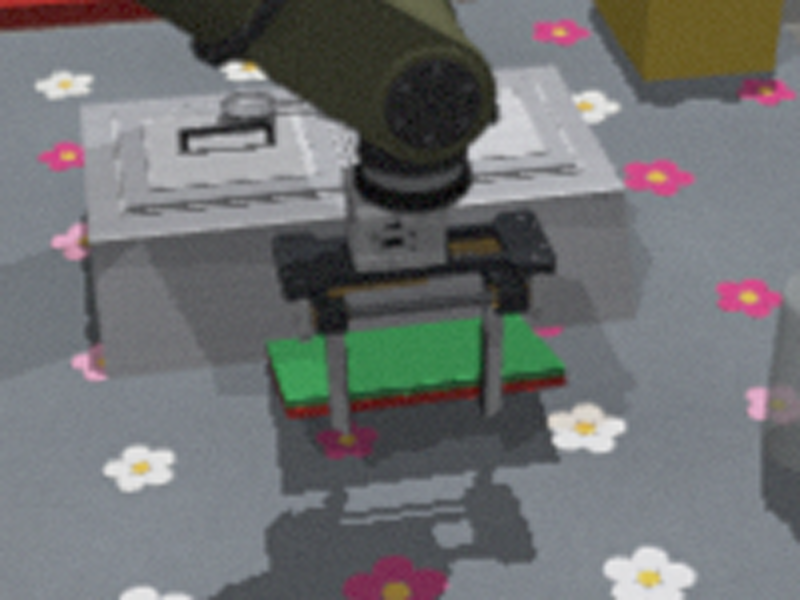

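```bash
python3 -m creep '{"xyz": [[-1.4,0,3],[-1.3,0,3.5],[-1.1,0,3.5],[-1.1,0,4]], "spin": [0,0,0,0]}'
python3 -m creep '{"xyz": [[-0.8,0,3.5],[-0.7,0,3.5]], "spin": [0,0]}'
python3 - <<'E'
from h import *
save("side","18",(200,160,320,250),6.6)
E
```

```text
time_s: 20.27
ee_pos: [0.496, 0.0538, 0.0513]
eef_rot: [3.141, 0.001, 1.579]
force: [-0.3, -8.3, -1.1]
grip_width: 0.0939
time_s: 20.52
ee_pos: [0.496, 0.0523, 0.0442]
eef_rot: [3.142, 0.001, 1.579]
force: [-0.8, -8.6, -0.1]
grip_width: 0.0942
```

View pics/side_18.png

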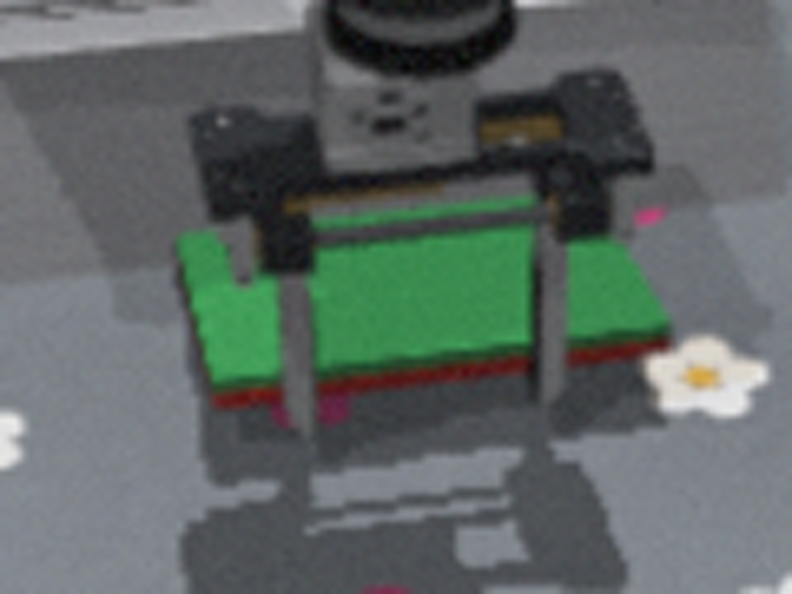

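```bash
python3 -m creep '{"xyz": [[-0.7,0,2],[-0.6,0,2],[-0.5,0,2],[-0.4,0,2]], "spin": [0,0,0,0]}'
python3 - <<'E'
from h import *
save("side","19",(200,160,320,250),6.6)
E
```

```text
time_s: 21.08
ee_pos: [0.4959, 0.0508, 0.0363]
eef_rot: [-3.142, 0.0, 1.579]
force: [0.2, -4.4, -2.0]
grip_width: 0.0941
```

View pics/side_19.png

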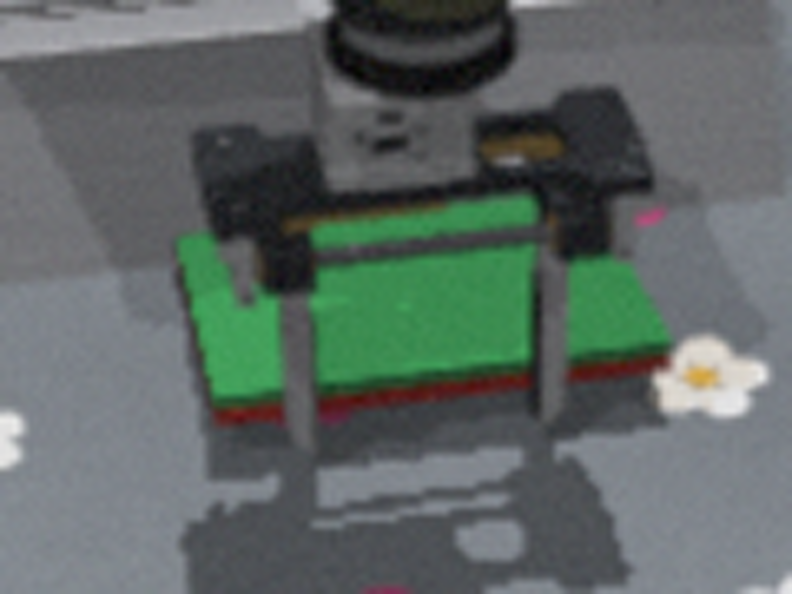

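```bash
python3 -m creep '{"xyz": [[-0.3,0,2],[-0.2,0,2],[-0.2,0,2],[-0.2,0,2],[-0.1,0,2]], "spin": [0,0,0,0,0]}'
python3 - <<'E'
from h import *
save("side","20",(200,160,320,250),6.6)
E
```

```text
time_s: 21.75
ee_pos: [0.4959, 0.0499, 0.0264]
eef_rot: [-3.142, 0.0, 1.579]
force: [-0.3, -5.3, -3.5]
grip_width: 0.0942
```

View pics/side_20.png

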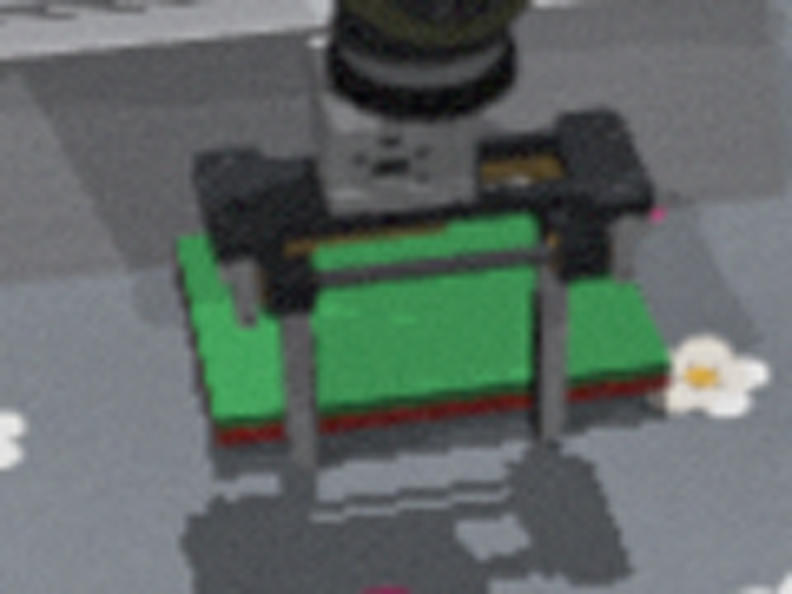

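```bash
python3 -m creep '{"xyz": [[0,0,1],[0,0,1],[-0.1,0,0],[-0.1,0,0]], "spin": [0,0,0,0]}'
python3 -m creep '{"xyz": [[-0.1,0,0],[-0.1,0,0],[-0.1,0,0]], "spin": [0,0,0]}'
```

```text
time_s: 22.3
ee_pos: [0.4959, 0.0497, 0.0245]
eef_rot: [-3.141, -0.0, 1.579]
force: [0.9, -5.2, -2.1]
grip_width: 0.094
time_s: 22.68
ee_pos: [0.4959, 0.0494, 0.0245]
eef_rot: [-3.142, -0.0, 1.579]
force: [1.1, -4.2, -2.1]
grip_width: 0.0936
```

```bash
python3 -m creep '{"xyz": [[-0.1,0,0],[-0.1,0,0],[-0.1,0,0]], "spin": [0,0,0]}'
python3 -m creep '{"xyz": [[-0.1,0,0],[-0.1,0,0],[-0.1,0,0]], "spin": [0,0,0]}'
python3 - <<'E'
from h import *
save("side","21",(200,160,320,250),6.6)
E
```

```text
time_s: 23.05
ee_pos: [0.496, 0.0493, 0.0246]
eef_rot: [3.141, -0.0, 1.579]
force: [-0.1, 0.0, 0.1]
grip_width: 0.0938
time_s: 23.42
ee_pos: [0.496, 0.0488, 0.0246]
eef_rot: [3.141, -0.0, 1.579]
force: [-0.9, -0.4, 0.3]
grip_width: 0.094
```

View pics/side_21.png

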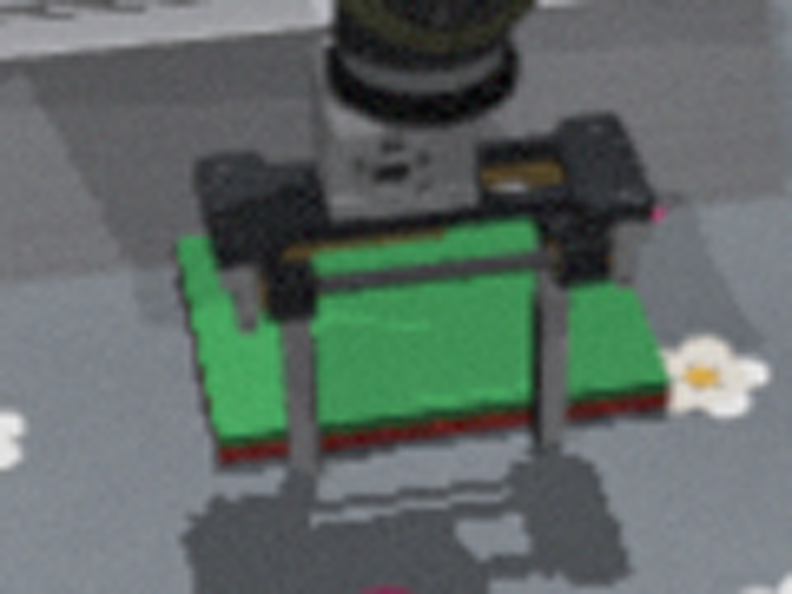

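```bash
python3 -m creep '{"xyz": [[0.7,0,0],[0.5,0,0],[0.4,0,0]], "spin": [0,0,0]}'
python3 -m creep '{"xyz": [[0.4,0,0],[0,0,0]], "spin": [0,0]}'
```

```text
time_s: 23.85
ee_pos: [0.496, 0.0496, 0.0245]
eef_rot: [-3.142, 0.001, 1.579]
force: [-0.1, -10.9, 0.1]
grip_width: 0.0939
time_s: 24.1
ee_pos: [0.496, 0.0496, 0.0245]
eef_rot: [-3.142, 0.002, 1.579]
force: [-0.8, -12.5, 0.2]
grip_width: 0.0941
```

```bash
python3 -m creep '{"xyz": [[-1,0,0],[-10,0,0],[-20,0,0],[0,0,-30],[0,0,-40]], "spin": [0,0,0,0,0]}'
python3 -m creep '{"xyz": [[0,0,-40],[40,0,-20],[0,0,0]], "spin": [0,0,0]}'
python3 - <<'E'
from h import *
m=ctrl.camera_model("wrist"); np.save("m22.npy",m,allow_pickle=True)
save("wrist","22"); save("side","22",(160,110,360,260),4); save("scene","22")
E
```

```text
time_s: 24.72
ee_pos: [0.4956, 0.0193, 0.0947]
eef_rot: [-3.14, -0.0, 1.578]
force: [0.1, -0.3, 0.6]
grip_width: 0.0944
time_s: 25.1
ee_pos: [0.4964, 0.061, 0.156]
eef_rot: [3.139, -0.0, 1.581]
force: [-0.2, -0.2, 0.0]
grip_width: 0.0941
```

View pics/wrist_22.png

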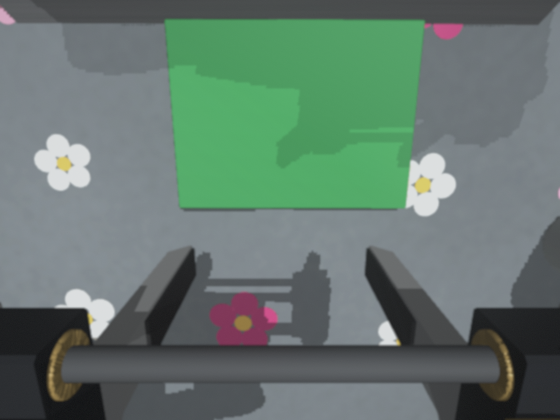

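View pics/side_22.png

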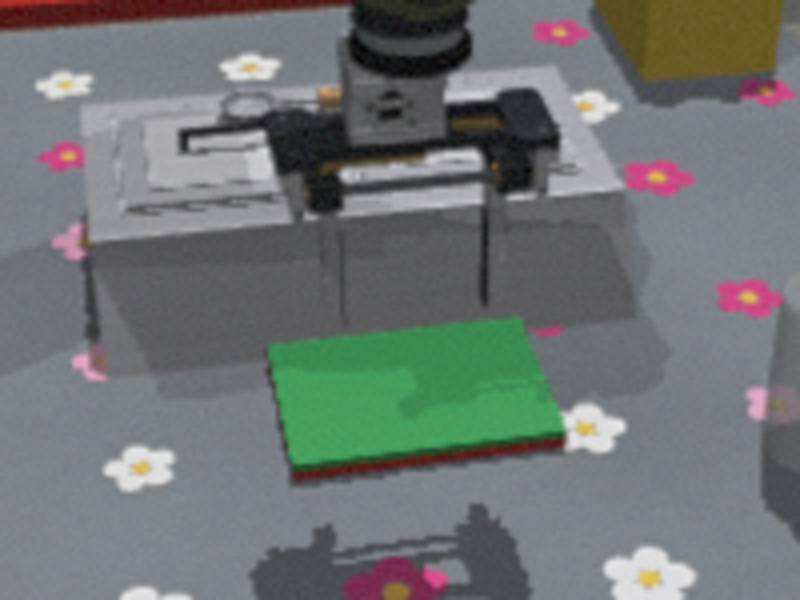

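View pics/scene_22.png

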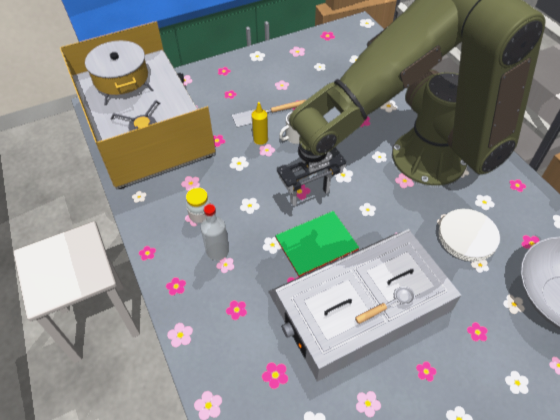

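Run:
```python
from h import *
m=np.load("m22.npy",allow_pickle=True).item()
im=cv2.imread("pics/wrist_22_full.png").astype(int)
mask=((im[...,1]-im[...,2]>50)&(im[...,1]-im[...,0]>30)).astype(np.uint8)*255
c=max(cv2.findContours(mask,0,2)[0],key=cv2.contourArea)
for p in cv2.approxPolyDP(cv2.convexHull(c),8,True)[:,0]: print(p,ray(m,*p.astype(float),.016).round(4))
for u,v in [(100,23),(470,23)]: print("foot",ray(m,u,v,0).round(4))
cv2.imwrite("pics/w22c.png",cv2.resize(cv2.imread("pics/wrist_22_full.png")[0:60,100:500],None,fx=2,fy=8,interpolation=2))
```

```text
[424  21] [0.6051 0.207  0.016 ]
[404 207] [0.6056 0.0597 0.016 ]
[179 205] [0.4081 0.0598 0.016 ]
[166  19] [0.4083 0.2064 0.016 ]
foot [0.3504 0.2065 0.    ]
foot [0.6484 0.2096 0.    ]
```

View pics/w22c.png

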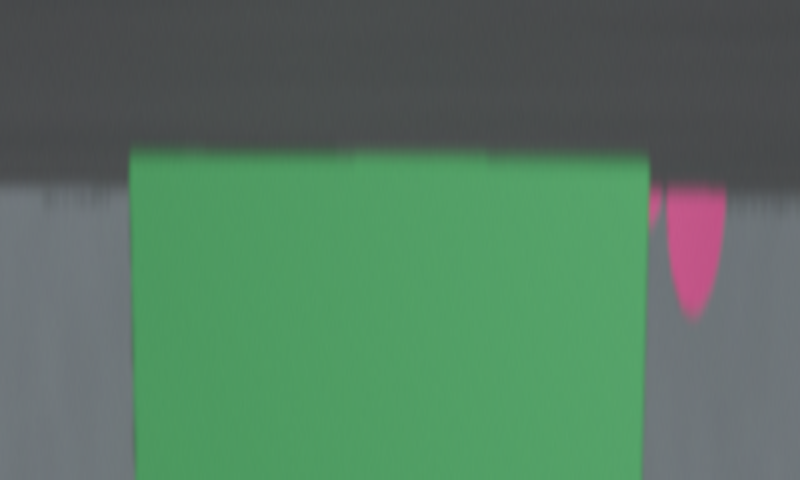

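```bash
python3 -m creep '{"xyz": [[0,0,-30],[0,0,0]], "spin": [0,0]}'
python3 - <<'E'
from station import ctrl
print(ctrl.get_obs()['force'], ctrl.hand_in())
E
```

```text
time_s: 25.5
ee_pos: [0.4964, 0.059, 0.1854]
eef_rot: [3.14, -0.0, 1.578]
force: [0.4, 0.3, -0.5]
grip_width: 0.0939
the job is handed in; nothing more can be done
[ 0.39181295  0.31157349 -0.5349018 ] None
```

The board is turned over, green side up, lying flat with its long edge against the foot of the well's front. I handed it in at about 25.5 s with the arm clear of everything.

**What I did:** I pushed the board square and up the front until it lay flat against it. I pulled it upright from behind, with one finger on each side of its top edge, and tipped it onto the outer finger. Then I moved both fingers round to the outer side and let it down along an arc, its edge held by light pressure. Last, I pressed it home against the foot.

**Last checks:**
- **Snug and square:** The wrist picture puts the far edge at y ≈ 0.207 m. The foot measures 0.2065 to 0.2096 m, so any gap is about 1–2 mm, within the calibration error. The board and the foot agree in angle to about 0.4 degrees. During the final press the force rose to about 12 N without the board moving, so it is against the steel.
- **Other things:** The bottle, jar, sauce, bowl and spoon look where they were in the scene picture. The arm partly hid the mug and spatula, but nothing went near them.
- **Forces:** The highest I read was about 16 N.

**Checks that were less clean:**
- **Last few millimetres:** The board's edge slipped down the fingers on its own for the last several millimetres, with the grip easing off. I judge that gentle, but I did not measure its speed.
- **Camera agreement:** At the start the scene and side cameras differed by up to 14 mm in y on the board. I went by the wrist camera and by contact instead.

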